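Zero the scale and roll the ebony blank into its weighing cradle

TASK

With the cradle still empty, press the scale's red button fully down to zero it and let it come back up. Then gently roll the dark ebony blank along its side deck, without lifting it off, until it drops into the V groove of the weighing cradle and rests there squarely with neither end overhanging the cradle. Leave the pale maple blank and the other things where they are.

Things in the scene. Friction and masses are not known exactly. Their poses are not given: they have to be found in the camera images.
- station: Weighing station, fixed on the table: a low white scale with a grey-green V cradle in the middle and a brown wooden deck on either side. Origin on the table under the cradle's middle, z up; x runs along the groove, y across it. The scale's flat front panel (34 mm high, x -190 to -95, y -80 to +80 mm) carries a display, two flat grey dummy pads and the red button.
- groove (a point): Middle of the cradle's V groove, at lip height (station x 0, y 0, z 68 mm). The groove runs along station x, 180 mm long (x -90 to +90), 44 mm wide at the mouth, 45-degree faces, apex at z 46 mm; lips 8 mm wide (|y| 22 to 30) at z 68 mm. A blank lying in it has its centre at y 0, z 77 mm.
- deck_left (a point): Middle of the top of the deck on the station's +y side (x 0, y 99, z 68 mm): level, flush with the cradle's lips, x -90 to +90, y 33 to 165 mm, no fence at its outer edge, nothing above it. A blank lying on it has its centre at z 90 mm.
- deck_right (a point): The same for the deck on the -y side: x 0, y -99, z 68 mm; y -165 to -33 mm.
- zero (a joint): Travel of the red push button, m: 0 when up, 0.006 when fully down (springs back; about 5 N fully down). It counts as pressed beyond 0.004.
- zero_top (a point): Centre of the top face of the red round push button (26 mm across, in a grey housing), pressed straight down; at x -140, y -40 mm in the station's frame.
- ebony_blank: The near-black ebony blank: a plain solid cylinder 44 mm in diameter, 140 mm long, about 0.24 kg, lying on one of the two side decks (either one) and free to roll. Origin at its centre; its x axis is the cylinder's axis. At the start it lies up to about 10 degrees askew to the groove.
- maple_blank: The pale yellow maple blank: same size, about 0.15 kg, lying on the other side deck. Origin at its centre, x along its axis. To be left alone.
- jar_a: Loose clear jar of dark beads, 76 mm in diameter, 122 mm tall, on the table to the left; origin under its centre. Bystander.
- jar_b: Same kind of jar, reddish beads, to the left. Bystander.
- jar_c: Same kind of jar, brown beads, to the right. Bystander.
- dark_block: Loose dark wood block 55 x 40 x 20 mm on the table beside the scale's front panel, on the panel's +y side; origin under its centre. Bystander.
- tea_cup: Loose white cup, 70 mm across, 55 mm tall, on the table to the right; origin under its centre. Bystander.
- dust_brush: Loose brush 170 mm long, lying on the table to the right. Bystander.
There are look-alikes about, which are no part of the job. What is shaped like the ebony_blank but blue or purple is not meant.

How it is judged:
On the way, in this order (a step that is already met when the one before it is completed fails the run):
1. the red button is pressed fully down while the cradle is empty and the ebony blank still lies on its deck (value of joint zero above 0.004 m and z of ebony_blank in the frame of station above 0.086 m), for 0.1 s.
2. the ebony blank lies settled in the groove (z of ebony_blank in the frame of station between 0.073 and 0.08 m and y of ebony_blank in the frame of station between -0.005 and 0.005 m and angle between the x axis of ebony_blank and the x axis of station, either way round below 0.06 rad and linear speed of ebony_blank below 0.03 m/s), for 0.4 s.
At the end, for the whole second after the job is handed in: Ebony blank at rest in the groove: centre within 5 mm of its middle line, 73-80 mm high, within 0.06 rad of its direction, within 21 mm of the cradle's middle lengthwise (no overhang); red button up (under 2 mm); maple blank within 15 mm of its start (z of ebony_blank in the frame of station between 0.073 and 0.08 m and y of ebony_blank in the frame of station between -0.005 and 0.005 m and x of ebony_blank in the frame of station between -0.021 and 0.021 m and angle between the x axis of ebony_blank and the x axis of station, either way round below 0.06 rad and linear speed of ebony_blank below 0.02 m/s and value of joint zero below 0.002 m and distance of maple_blank from where it was at the start of the episode below 0.015 m); the robot touches nothing.
It fails at once if the ebony blank is lifted off (centre more than 105 mm above the table, i.e. 15 mm above where it lies on the deck) (z of ebony_blank in the frame of station above 0.105 m).
It fails at once if the ebony blank is flung (faster than 0.6 m/s) (linear speed of ebony_blank above 0.6 m/s).
It fails at once if the ebony blank falls off the deck (centre below 65 mm) (z of ebony_blank in the frame of station below 0.065 m).
It fails at once if the red button is pressed while the ebony blank lies in the cradle (value of joint zero above 0.004 m and z of ebony_blank in the frame of station below 0.08 m).
It fails at once if the maple blank is moved more than 15 mm, or a jar, the block, the cup or the brush more than 30 mm (distance of any of jar_a, jar_b, jar_c, dark_block, tea_cup, dust_brush from where it was at the start of the episode above 0.03 m or distance of maple_blank from where it was at the start of the episode above 0.015 m).
It also fails if it takes over 51 s, if anything falls off the work surface, if the arm or the gripper's body presses on something with over 40 N, if the wrist force passes 120 N, or if a joint passes its speed limit or range.

ROBOT

A 7-joint arm with a two-finger parallel gripper is mounted at the origin on the work surface. World frame = base frame: x ahead of the robot, y to its left, z up, the work surface at z = 0. Lengths are in m, angles in rad, forces in N, time in s.
With the tool pointing down it reaches from about 0.4 to 0.85 m from the base axis. Payload 10.4 kg.
Tool frame: the origin (TCP) lies between the finger pads; the fingertips stand 11 mm ahead of it and the grasp point (between the pads) lies 8 mm behind it; z points along the fingers, y is the direction in which the jaws open and shut (so a half turn about z gives the same grasp; the last joint's range is limited). The gripper opens to 87 mm and grips with 3 to 60 N. Pads are 19 mm wide; open, the fingers measure 117 mm over their backs; the gripper's body (75 mm by 190 mm) begins 51 mm behind the grasp point.
Start: joints at [1.151, 0.332, -0.065, 1.46, 0.022, 1.35, -0.088], TCP at [0.242, -0.576, 0.234] pointing down, gripper open.
Joint ranges: [-2.6, 2.6], [-0.5, 2.12], [-1.47, 1.34], [0.16, 2.42], [-1.27, 4.41], [0.06, 2.06], [-2.6, 2.6]. Speed limits (rad/s): [2.22, 2.22, 2.79, 2.79, 3.14, 3.14, 3.14].

INTERFACE

Orientations are given as a unit quaternion [x, y, z, w].
In Python, from bench import r, eyes gives the robot as it stands.
- The arm moves only by the shell command python3 -m inch 'ROWS' [FORCE]. ROWS is a JSON object of lists of equal length, an entry for each row: "translation": the shift along the world's x, y, z scaled (see below), a list of three; "rot": the turn, a rotation vector about the world's x, y, z scaled (see below), a list of three; "jaw": the finger opening in mm, from 0 to 87. In form: {"translation": [[tx, ty, tz], ...], "rot": [[ax, ay, az], ...], "jaw": [jaw, ...]}. A call has 1 to 20 rows; each row is the pose to reach, as a shift and turn from the pose measured when the call began; what a row does not reach only later rows make up. The controller multiplies each number of a shift by 100 mm and each number of a turn by 60 degrees. A row lasts 1/10 s, in which the tool goes at most 50 mm and 8.59 degrees, less where a joint would pass 70% of its speed; a pose out of reach is approached as far as the arm can. A call with a number of a shift or a turn outside -1 to 1 is refused whole. A call with a gripper value outside its range is refused whole. The fingers move at their own pace and stop on an object; FORCE is the grip in N (left out, the last holds). Time passes only in rows, so rows that repeat a pose let the fingers close. It gives the time, the measured TCP pose, the force and the opening at its end, in the units of the state.
- r.read_state(): the state, without advancing time (a new reading comes with each control period).
- eyes.camera(name): name is "side" or "top" or "wrist"; returns the picture (384x512x3 uint8, blue, green, red); there is no depth.
- eyes.calibration(name): a dict with "fx", "fy", "cx", "cy" (pixels), "R" (3x3) and "t" (3): a world point X has camera coordinates R X + t; the wrist camera has in their place "hand_eye" (4x4, takes a point from camera to tool coordinates, whose origin is the TCP and whose axes are the flange's). Camera axes: x right, y down, z forward; pixel columns grow to the right and rows downward; lengths in m; the calibration is good to about 2 mm. A picture is of the moment at which its call begins: read the wrist's pose just before it. calibration takes no time and is no camera call.
- r.close_job(): hands the job in, once; it reports no verdict.
The state is a dict: "time": time; "joint_positions": joint angles; "joint_vel": joint speeds; "joint_torque": joint torques, N m; "ee_pos": TCP position; "eef_rot": TCP orientation; "ft_force": force on the tool from outside, world axes, zero at the start; "torque": the same for the moment, N m; "width": finger opening in m.
Only numpy, scipy, OpenCV 4.12 (cv2) and the standard library are available. Lean on these libraries where they do the work, as an engineer would, in place of code of your own. Each camera call takes 0.05 s, during which the arm holds its last target. There are 200 camera calls.

## Working session

There is one attempt and no reset: what is moved stays moved. The work goes in short steps, Python scripts to look and compute and a shell command to move; the robot and the scene stay as the last step left them, time stands still between calls to the robot, and variables do not carry over. Pictures are saved under pics/ and viewed, about 8 in all and at most 12, crops included, and the job is handed in when it is done.

```bash
mkdir -p pics; ls
python3 - <<'E'
from bench import r,eyes
import cv2,numpy as np
for n in("top","side"):
    cv2.imwrite(f"pics/{n}0.png",eyes.camera(n)); c=eyes.calibration(n); print(n,{k:np.round(v,4).tolist() for k,v in c.items()})
s=r.read_state(); print(s)
print(eyes.calibration("wrist"))
E
```

```text
pics
top {'fx': 360.6628, 'fy': 360.6628, 'cx': 253.7882, 'cy': 180.7506, 'R': [[-0.0115, -0.9999, -0.0022], [-0.9935, 0.0117, -0.1129], [0.1129, 0.0009, -0.9936]], 't': [-0.0097, 0.5792, 1.2744]}
side {'fx': 462.0606, 'fy': 462.0606, 'cx': 249.1539, 'cy': 193.0465, 'R': [[-0.8416, -0.5401, -0.0077], [-0.2741, 0.4393, -0.8555], [0.4654, -0.7178, -0.5178]], 't': [0.4964, 0.2406, 1.2094]}
{'time': 0.1, 'joint_positions': array([ 1.15140077,  0.3328155 , -0.06472247,  1.46083853,  0.02159345,
        1.34989207, -0.0884987 ]), 'joint_vel': array([-0.00014314, -0.00299671,  0.00070762, -0.00259516, -0.00071983,
        0.00027243,  0.0006657 ]), 'joint_torque': array([ 5.97263697e-04, -6.24539423e+01,  2.41601933e-02, -3.90715313e+01,
       -6.13290025e-02,  3.65916139e-02,  7.37477330e-05]), 'ee_pos': array([ 0.24142793, -0.57613676,  0.23283826]), 'eef_rot': array([ 9.80379503e-01,  1.97118325e-01, -1.44533168e-04, -6.12300775e-04]), 'ft_force': array([-0.90698444, -0.15463155,  0.41920905]), 'torque': array([-0.04166948,  0.00514883,  0.04275247]), 'width': 0.08716376741052534}
{'fx': 276.5081799858417, 'fy': 276.5081799858417, 'cx': 258.21059390443367, 'cy': 190.1329012552925, 'hand_eye': array([[ 7.59731014e-04, -9.63510977e-01, -2.67667744e-01,
         7.32082489e-02],
       [ 9.99999707e-01,  7.07375063e-04,  2.92030531e-04,
        -3.58492273e-04],
       [-9.20331353e-05, -2.67667887e-01,  9.63511232e-01,
        -1.51227472e-01],
       [ 0.00000000e+00,  0.00000000e+00,  0.00000000e+00,
         1.00000000e+00]])}
```

View pics/top0.png

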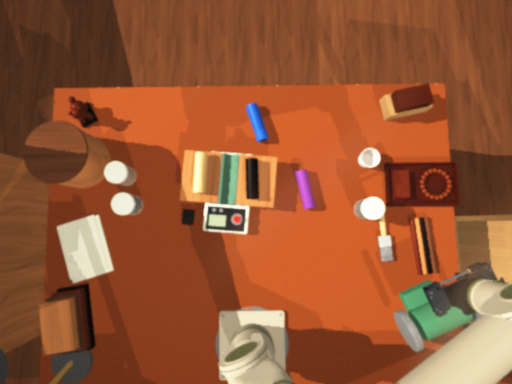

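View pics/side0.png

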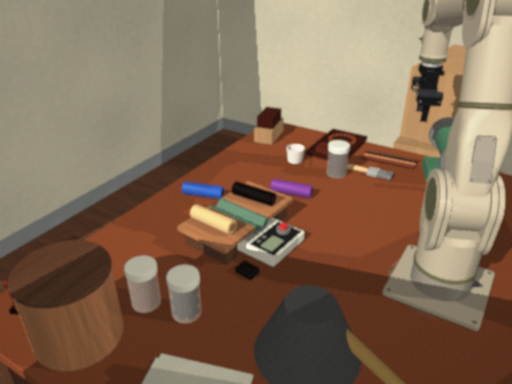

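In the top view, the blank-shaped candidates are black (252,178) on the right deck, blue (257,122) and purple (305,188) on the table, and pale maple (200,172) on the left deck. The black one is near-black and lies on a deck, so it is the ebony. The red button is at about (238,219), on the -y side of the panel. Next I measure and confirm this in a crop.

```bash
cat > h.py <<'E'
import cv2,numpy as np
from bench import r,eyes
def ray(name,uv,z):
    c=eyes.calibration(name); R=np.array(c["R"]);t=np.array(c["t"])
    d=R.T@np.array([(uv[0]-c["cx"])/c["fx"],(uv[1]-c["cy"])/c["fy"],1]); o=-R.T@t
    return o+d*(z-o[2])/d[2]
def blob(mask,box):
    m=np.zeros(mask.shape,np.uint8); a,b,c,d=box; m[b:d,a:c]=mask[b:d,a:c]*255
    cs=cv2.findContours(m,0,cv2.CHAIN_APPROX_NONE)[0]
    return max(cs,key=cv2.contourArea)
def masks(im):
    h=cv2.cvtColor(im,cv2.COLOR_BGR2HSV); H,S,V=[h[...,i].astype(int) for i in range(3)]
    return dict(dark=V<50,green=(H>60)&(H<100)&(S>40)&(V>50),red=((H<6)|(H>172))&(S>150)&(V>120),
      maple=(H>15)&(H<35)&(V>150)&(S>60)&(S<150),white=(S<50)&(V>130))
E
python3 - <<'E'
from h import *
im=cv2.imread("pics/top0.png"); M=masks(im)
box=dict(dark=(243,150,264,204),green=(214,148,243,208),maple=(186,145,212,200),red=(228,208,248,230),white=(198,198,254,240))
zz=dict(dark=.09,green=.068,maple=.09,red=.04,white=.034)
vis=im.copy()
for k,b in box.items():
    c=blob(M[k],b); (u,v),wh,a=cv2.minAreaRect(c); m=cv2.moments(c)
    q=cv2.boxPoints(((u,v),wh,a)); cv2.drawContours(vis,[c],-1,(255,0,255),1)
    W=[ray("top",p,zz[k])[:2] for p in q]
    e=[W[1]-W[0],W[2]-W[1]]; L=max(e,key=np.linalg.norm); an=np.degrees(np.arctan2(L[1],L[0]))
    print(k,np.round((u,v),1),"ctr",np.round(ray("top",(u,v),zz[k]),4),"sz",[round(float(np.linalg.norm(x)),4) for x in e],"ang",round(an,1), np.round(W,3).tolist())
cr=np.hstack([x[135:245,170:290] for x in(im,vis)])
cv2.imwrite("pics/c1.png",cv2.resize(cr,None,fx=3.3,fy=3.3,interpolation=2))
E
```

```text
dark [254. 178.] ctr [ 0.5821 -0.0174  0.09  ] sz [0.0209, 0.1327] ang 179.3 [[0.649, -0.008], [0.649, -0.029], [0.516, -0.027], [0.516, -0.006]]
green [228.2 178.7] ctr [0.5835 0.0737 0.068 ] sz [0.173, 0.0549] ang -5.0 [[0.501, 0.108], [0.673, 0.093], [0.668, 0.039], [0.495, 0.055]]
maple [199.3 172.2] ctr [0.6047 0.1726 0.09  ] sz [0.1484, 0.0478] ang -4.2 [[0.533, 0.202], [0.681, 0.191], [0.677, 0.143], [0.529, 0.155]]
red [236.5 219. ] ctr [0.4418 0.0467 0.04  ] sz [0.0178, 0.0213] ang 179.6 [[0.453, 0.056], [0.452, 0.038], [0.431, 0.038], [0.431, 0.056]]
white [225.5 217.2] ctr [0.4489 0.0862 0.034 ] sz [0.1029, 0.1595] ang -95.6 [[0.406, 0.17], [0.508, 0.161], [0.493, 0.002], [0.39, 0.012]]
```

View pics/c1.png

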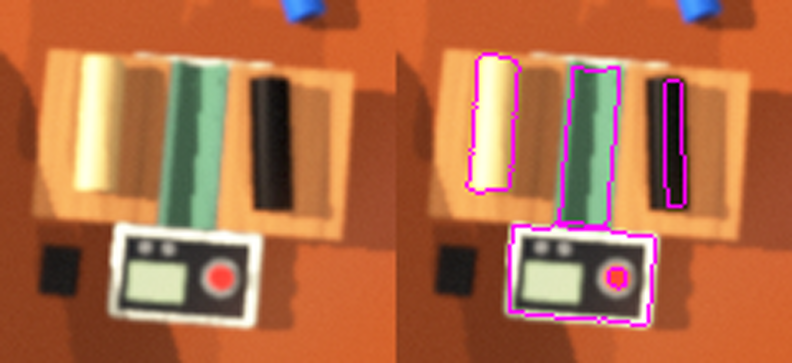

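The crop confirms it: the black cylinder on the right (-y) deck is the ebony, the red button is at the panel's right, and the cradle is empty. I move to a view pose over the station to refine with the wrist camera.

```bash
for i in 1 2 3; do python3 -m inch '{"translation":[[0.22,0.5,0.02],[0.43,1,0.03],[0.43,1,0.03]],"rot":[[0,0,-0.08],[0,0,-0.16],[0,0,-0.16]],"jaw":[0,0,0]}' 10 | tail -c 400; done
for i in 1 2 3; do python3 -m inch '{"translation":[[0.22,0.5,0.02],[0.43,1,0.03],[0.43,1,0.03]],"rot":[[0,0,0],[0,0,0],[0,0,0]],"jaw":[0,0,0]}' | tail -c 400; done
```

```text
time: 0.4
ee_pos: [0.2878, -0.4712, 0.2358]
eef_rot: [0.993, 0.116, 0.001, -0.002]
ft_force: [0.5, -1.2, 0.1]
width: 0.0709
time: 0.7
ee_pos: [0.3333, -0.3668, 0.239]
eef_rot: [0.999, 0.034, 0.001, -0.002]
ft_force: [0.0, -0.3, 0.4]
width: 0.0467
time: 1.0
ee_pos: [0.3783, -0.2624, 0.2423]
eef_rot: [0.999, -0.048, 0.001, -0.002]
ft_force: [-0.2, 0.1, 0.6]
width: 0.0226
time: 1.3
ee_pos: [0.423, -0.1581, 0.2455]
eef_rot: [0.999, -0.044, 0.002, -0.002]
ft_force: [0.1, -0.8, 0.3]
width: 0.0024
time: 1.6
ee_pos: [0.4673, -0.0538, 0.2488]
eef_rot: [0.999, -0.041, 0.002, -0.003]
ft_force: [-0.3, -0.6, -0.1]
width: 0.0006
time: 1.9
ee_pos: [0.5113, 0.0506, 0.2519]
eef_rot: [0.999, -0.038, 0.002, -0.004]
ft_force: [0.3, -0.7, 0.7]
width: 0.0002
```

```bash
python3 -m inch '{"translation":[[0,0,0],[0,0,0]],"rot":[[0,0,-0.02],[0,0,-0.02]],"jaw":[0,0]}' >/dev/null
cat >> h.py <<'E'
from scipy.spatial.transform import Rotation as Ro
def wray(s,uv,z):
    c=eyes.calibration("wrist"); h=c["hand_eye"]; R=Ro.from_quat(s["eef_rot"]).as_matrix()
    d=R@h[:3,:3]@np.array([(uv[0]-c["cx"])/c["fx"],(uv[1]-c["cy"])/c["fy"],1]); o=s["ee_pos"]+R@h[:3,3]
    return o+d*(z-o[2])/d[2]
E
python3 - <<'E'
from h import *
import pickle
s=r.read_state(); im=eyes.camera("wrist"); cv2.imwrite("pics/w1.png",im); pickle.dump(s,open("w1.pkl","wb")); print(s["ee_pos"],Ro.from_quat(s["eef_rot"]).as_euler("xyz",degrees=True))
E
```

```text
[0.51130686 0.04963032 0.25148795] [-179.51838653   -0.22101185   -5.5831901 ]
```

View pics/w1.png

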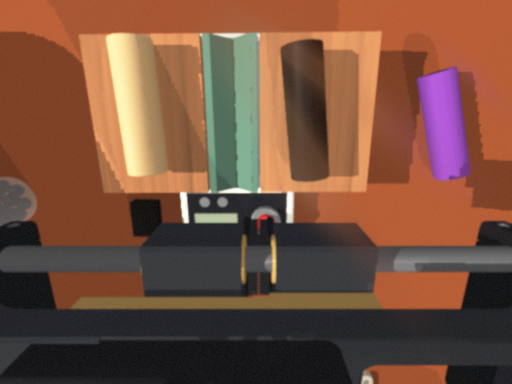

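The wrist view shows the decks as a quad (82,34)-(380,31)-(367,192)-(104,191), the cradle at x≈203-260, the ebony from (303,43) to (309,178), and the button at (265,217), partly hidden by the gripper.

Run:
```python
from h import *
import pickle
s=pickle.load(open("w1.pkl","rb")); im=cv2.imread("pics/w1.png"); h=cv2.cvtColor(im,cv2.COLOR_BGR2HSV)
cor=[(82,34),(380,31),(367,192),(104,191)]
W=np.array([wray(s,p,.068) for p in cor])[:,:2]
# station coords: (90,165),(90,-165),(-90,-165),(-90,165)
S=np.array([(90,165),(90,-165),(-90,-165),(-90,165)])/1000
A=W-W.mean(0); th=np.arctan2((S[:,0]*A[:,1]-S[:,1]*A[:,0]).sum(),(S*A).sum()); o=W.mean(0)
R=np.array([[np.cos(th),-np.sin(th)],[np.sin(th),np.cos(th)]])
print("corners resid mm",np.round(((W-o)@R-S)*1000,1).tolist(),"origin",o.round(4),"yaw",np.degrees(th).round(2))
g=blob((h[...,0]>60)&(h[...,0]<100)&(h[...,1]>60),(190,25,275,195)); mm=cv2.moments(g); q=cv2.boxPoints(cv2.minAreaRect(g))
print("green corners st mm",[((wray(s,p,.068)[:2]-o)@R*1000).round(1).tolist() for p in q])
d=blob(h[...,2]<85,(272,30,345,188)); rect=cv2.minAreaRect(d); q=cv2.boxPoints(rect); print("dark px",q.round(1).tolist())
for z in(.09,.1): print("ebony st",z,[((wray(s,p,z)[:2]-o)@R*1000).round(1).tolist() for p in list(q)+[rect[0]]])
print("hand px",[((wray(s,p,.09)[:2]-o)@R*1000).round(1).tolist() for p in [(283,45),(323,42),(290,180),(328,177)]])
b=o+R@np.array([-.140,-.040]); print("button",b.round(4), "top est", ray("top",(236.5,219),.04).round(4)[:2])
imt=cv2.imread("pics/top0.png");print("top button st",((ray("top",(236.5,219),.04)[:2]-o)@R*1000).round(1),"panel st",((np.array([.4489,.0862])-o)@R*1000).round(1))
print("wrist btn px",((wray(s,(265,217),.042)[:2]-o)@R*1000).round(1))
import sys
c=eyes.calibration("side")
# button height from side: ray at top-most red
ims=cv2.imread("pics/side0.png"); m=masks(ims)["red"]; k=blob(m,(270,215,300,240)); print("side red",cv2.boundingRect(k),cv2.minEnclosingCircle(k))
```

```text
corners resid mm [[-0.8, -2.5], [0.3, 3.1], [-0.6, -0.9], [1.1, 0.3]] origin [0.5827 0.0745] yaw -5.33
green corners st mm [[49.9, 30.3], [52.2, -23.0], [-87.6, -29.4], [-90.6, 30.2]]
dark px [[281.3999938964844, 58.20000076293945], [319.70001220703125, 53.900001525878906], [331.5, 160.39999389648438], [293.20001220703125, 164.60000610351562]]
ebony st 0.09 [[59.9, -54.2], [63.7, -93.7], [-47.0, -113.2], [-51.8, -69.8], [8.9, -82.4]]
ebony st 0.1 [[58.1, -53.5], [61.8, -91.7], [-45.4, -110.6], [-50.0, -68.6], [8.7, -80.8]]
hand px [[72.3, -55.7], [74.8, -96.5], [-69.8, -66.7], [-66.3, -110.4]]
button [0.4396 0.0476] top est [0.4418 0.0467]
top button st [-137.7  -40.8] panel st [-134.3   -0.7]
wrist btn px [-133.9  -38.6]
side red (279, 222, 9, 8) ((283.0, 225.3000030517578), 4.20604944229126)
```

```bash
python3 -m inch '{"translation":[[-0.35,-0.01,-0.3],[-0.7,-0.03,-0.6],[-0.7,-0.03,-0.95],[-0.7,-0.03,-0.95]],"rot":[[0,0,0],[0,0,0],[0,0,0],[0,0,0]],"jaw":[0,0,0,0]}'
python3 -m inch '{"translation":[[0,0,-0.3],[0,0,-0.6],[0,0,-0.8],[0,0,-0.8]],"rot":[[0,0,0],[0,0,0],[0,0,0],[0,0,0]],"jaw":[0,0,0,0]}'
python3 - <<'E'
from h import *
s=r.read_state(); print(s["ee_pos"],s["ft_force"])
im=eyes.camera("side"); cv2.imwrite("pics/s2.png",cv2.resize(im[180:280,230:340],None,fx=5,fy=5,interpolation=2))
E
```

```text
time: 2.55
ee_pos: [0.4383, 0.0434, 0.1536]
eef_rot: [0.999, -0.05, -0.0, -0.003]
ft_force: [-0.4, -0.5, 0.1]
width: 0.0007
time: 2.95
ee_pos: [0.4378, 0.0423, 0.0728]
eef_rot: [0.999, -0.051, -0.002, -0.003]
ft_force: [-0.3, 0.3, 0.1]
width: 0.0004
[0.43782794 0.04230337 0.07275025] [-0.25341398  0.34391631  0.0538567 ]
```

View pics/s2.png

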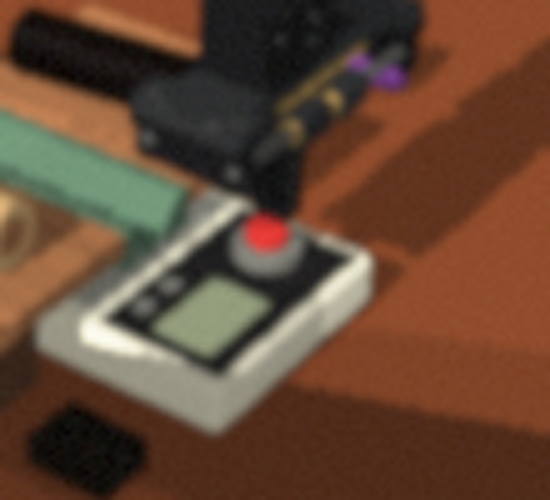

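The side crop shows the closed fingertips just above and slightly behind the red button at crop (267,233). I correct the sideways offset and descend in small steps.

```bash
python3 - <<'E'
from h import *
for z in (.036,.042,.048,.054): print(z,ray("side",(283,225.5),z).round(4))
E
python3 -m inch '{"translation":[[0.02,0.03,0],[0.03,0.05,-0.03],[0.03,0.05,-0.06],[0.03,0.05,-0.08]],"rot":[[0,0,0],[0,0,0],[0,0,0],[0,0,0]],"jaw":[0,0,0,0]}'
```

```text
0.036 [0.4525 0.0259 0.036 ]
0.042 [0.4485 0.0334 0.042 ]
0.048 [0.4446 0.0409 0.048 ]
0.054 [0.4406 0.0485 0.054 ]
time: 3.4
ee_pos: [0.4421, 0.0478, 0.0665]
eef_rot: [0.999, -0.051, -0.0, -0.003]
ft_force: [2.2, 1.3, 2.1]
width: 0.0004
```

```bash
for i in 1 2 3; do python3 -m inch '{"translation":[[0,0,-0.02],[0,0,-0.03]],"rot":[[0,0,0],[0,0,0]],"jaw":[0,0]}' | egrep 'pos|force'; done
```

```text
ee_pos: [0.4422, 0.0478, 0.0635]
ft_force: [-0.1, 0.1, 3.8]
ee_pos: [0.4423, 0.0477, 0.0611]
ft_force: [-8.4, -0.9, 24.5]
ee_pos: [0.4426, 0.0478, 0.0604]
ft_force: [-20.5, -3.4, 56.8]
```

The button bottomed at about 6 mm of travel and was held for more than 0.2 s. I raise, turn the jaws along the groove (+90°), open, and move to behind the ebony.

```bash
python3 -m inch '{"translation":[[0,0,0],[0,0,0.1],[0,0,0.4],[0,0,0.8],[0,0,1],[0,0,1]],"rot":[[0,0,0],[0,0,0],[0,0,0],[0,0,0],[0,0,0],[0,0,0]],"jaw":[0,0,0,0,0,0]}'
python3 -m inch '{"translation":[[0.1,-0.1,0.04],[0.3,-0.3,0.1],[0.5,-0.5,0.2],[0.65,-0.57,0.2],[0.65,-0.57,0.2],[0.65,-0.57,0.2]],"rot":[[0,0,0.14],[0,0,0.28],[0,0,0.42],[0,0,0.56],[0,0,0.7],[0,0,0.75]],"jaw":[87,87,87,87,87,87]}'
python3 -m inch '{"translation":[[0.1,-0.1,0],[0.3,-0.3,0],[0.5,-0.5,0],[0.65,-0.57,0],[0.65,-0.57,0],[0.65,-0.57,0]],"rot":[[0,0,0.14],[0,0,0.28],[0,0,0.42],[0,0,0.56],[0,0,0.7],[0,0,0.75]],"jaw":[87,87,87,87,87,87]}'
python3 - <<'E'
from h import *
s=r.read_state(); print(s["joint_positions"].round(2),s["ee_pos"].round(4),Ro.from_quat(s["eef_rot"]).as_euler("xyz",degrees=True).round(2))
cv2.imwrite("pics/w3.png",eyes.camera("wrist"))
E
```

```text
time: 4.6
ee_pos: [0.4443, 0.0479, 0.1632]
eef_rot: [0.999, -0.051, 0.002, -0.002]
ft_force: [0.1, 1.1, -0.2]
width: 0.0003
time: 5.2
ee_pos: [0.509, -0.0094, 0.1817]
eef_rot: [0.941, 0.337, 0.0, -0.003]
ft_force: [-1.0, -0.0, -0.3]
width: 0.0407
time: 5.8
ee_pos: [0.5737, -0.0666, 0.18]
eef_rot: [0.739, 0.674, -0.001, -0.004]
ft_force: [-0.0, 0.0, -0.4]
width: 0.0846
[ 0.61  0.35 -0.7   1.62  0.23  1.26 -0.22] [ 0.5737 -0.0666  0.18  ] [-179.53   -0.2    84.73]
```

View pics/w3.png

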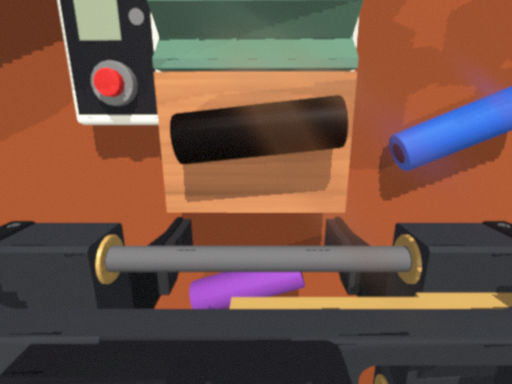

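The wrist view shows the ebony askew from (177,140) to (342,118), the cradle lip beyond at row ~68, the deck's outer edge at row 212, and the red button up at (108,82).

Run:
```python
from h import *
s=r.read_state(); o=np.array([.5827,.0745]); th=np.radians(-5.33); R=np.array([[np.cos(th),-np.sin(th)],[np.sin(th),np.cos(th)]])
st=lambda p:((np.array(p)[:2]-o)@R*1000).round(1).tolist()
print("tcp",st(s["ee_pos"]))
for n,p,z in[("L",(177,140),.09),("R",(342,118),.09),("deck outL",(167,212),.068),("outR",(347,212),.068),("inL",(158,70),.068),("inR",(356,70),.068)]: print(n,st(wray(s,p,z)))
```

```text
tcp [4.0, -141.2]
L [-67.2, -89.8]
R [73.7, -71.0]
deck outL [-89.4, -163.9]
outR [92.5, -162.9]
inL [-86.0, -30.6]
inR [88.8, -30.3]
```

```bash
python3 -m inch '{"translation":[[0,0,-0.3],[0,0,-0.6],[0,0,-0.8],[0,0,-0.91],[0,0,-0.91],[0,0,-0.91]],"rot":[[0,0,0],[0,0,0],[0,0,0],[0,0,0],[0,0,0],[0,0,0]],"jaw":[87,87,87,87,87,87]}'
python3 -m inch '{"translation":[[0.005,0.05,0],[0.01,0.1,0],[0.012,0.13,0],[0.015,0.16,0],[0.018,0.19,0],[0.02,0.22,0],[0.023,0.25,0],[0.026,0.28,0],[0.029,0.31,0],[0.032,0.34,0],[0.035,0.37,0],[0.037,0.4,0],[0.037,0.4,0],[0.037,0.4,0]],"rot":[[0,0,0],[0,0,0],[0,0,0],[0,0,0],[0,0,0],[0,0,0],[0,0,0],[0,0,0],[0,0,0],[0,0,0],[0,0,0],[0,0,0],[0,0,0],[0,0,0]],"jaw":[87,87,87,87,87,87,87,87,87,87,87,87,87,87]}'
python3 - <<'E'
from h import *
cv2.imwrite("pics/w4.png",eyes.camera("wrist"))
E
```

```text
time: 6.45
ee_pos: [0.5739, -0.0663, 0.0897]
eef_rot: [0.739, 0.674, -0.001, -0.004]
ft_force: [0.3, -0.6, 0.3]
width: 0.0868
time: 7.85
ee_pos: [0.5776, -0.0263, 0.0896]
eef_rot: [0.739, 0.674, -0.001, -0.004]
ft_force: [0.6, -0.6, -0.6]
width: 0.0873
```

View pics/w4.png

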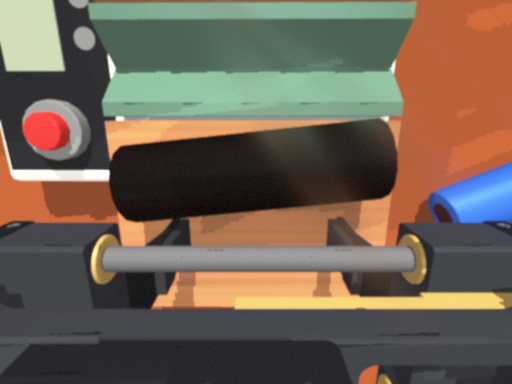

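The left finger has reached the blank and moved it. The blank is still skewed, from (117,185) to (390,155), and it is still on the deck. I continue at the same pace.

```bash
cat >> h.py <<'E'
o=np.array([.5827,.0745]); th=np.radians(-5.33); R2=np.array([[np.cos(th),-np.sin(th)],[np.sin(th),np.cos(th)]])
st=lambda p:((np.array(p)[:2]-o)@R2*1000).round(1).tolist()
def ebony():
    s=r.read_state(); im=eyes.camera("wrist"); g=im.max(2); m=((g<75))[:, :].astype(np.uint8); m[222:]=0; m[:60]=0; m[:,:108]=0
    m=cv2.morphologyEx(m,cv2.MORPH_OPEN,np.ones((15,15)))
    c=max(cv2.findContours(m,0,2)[0],key=cv2.contourArea); rc=cv2.minAreaRect(c); q=cv2.boxPoints(rc); q=q[np.argsort(q[:,0])]
    L,Rr=q[:2].mean(0),q[2:].mean(0); a,b=[np.array(st(wray(s,p,.095))) for p in(L,Rr)]
    print("tcp",st(s["ee_pos"]),"px",L,Rr,"ends",a,b,"ctr",(a+b)/2,"skew",np.degrees(np.arctan2(*(b-a)[::-1])).round(1))
    return im
E
python3 -c "
from h import *
ebony();ebony()"
python3 -m inch '{"translation":[[0.002,0.02,0],[0.005,0.05,0],[0.007,0.08,0],[0.01,0.11,0],[0.013,0.14,0],[0.015,0.17,0],[0.018,0.2,0],[0.018,0.2,0],[0.018,0.2,0]],"rot":[[0,0,0],[0,0,0],[0,0,0],[0,0,0],[0,0,0],[0,0,0],[0,0,0],[0,0,0],[0,0,0]],"jaw":[87,87,87,87,87,87,87,87,87]}'
python3 -c "
from h import *
ebony();cv2.imwrite('pics/w5.png',ebony())"
```

```text
tcp [4.3, -100.9] px [109.76241 185.72632] [395.50897 155.87216] ends [-77.1 -65.8] [ 76.6 -48.9] ctr [ -0.25 -57.35] skew 6.3
tcp [4.3, -101.0] px [109.74078 185.51962] [395.48737 155.66547] ends [-77.2 -65.8] [ 76.6 -48.9] ctr [ -0.3  -57.35] skew 6.3
time: 8.9
ee_pos: [0.5794, -0.0065, 0.0896]
eef_rot: [0.739, 0.674, -0.001, -0.004]
ft_force: [0.7, 0.3, 0.3]
width: 0.0871
tcp [4.2, -80.9] px [107.16983 185.53238] [390.4665  157.75818] ends [-78.6 -45.7] [ 74.  -29.9] ctr [ -2.3 -37.8] skew 5.9
tcp [4.3, -81.1] px [107.135956 185.30638 ] [390.51123 157.14482] ends [-78.6 -45.7] [ 74.  -29.8] ctr [ -2.3  -37.75] skew 5.9
```

View pics/w5.png

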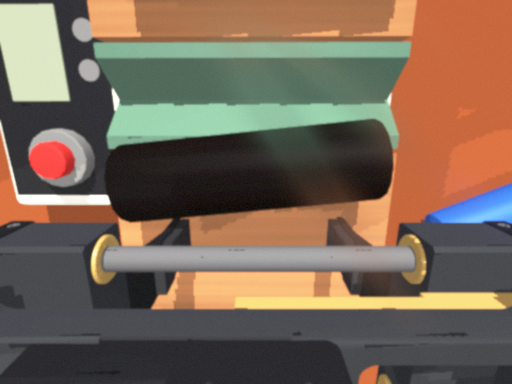

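The blank rolls freely and keeps about 6° of skew, with its +x end leading. The V groove should square it as the lagging end is pushed over the lip, so I continue more slowly.

```bash
python3 -m inch '{"translation":[[0.002,0.02,0],[0.004,0.04,0],[0.006,0.06,0],[0.007,0.08,0],[0.009,0.1,0],[0.011,0.12,0],[0.013,0.14,0],[0.015,0.16,0],[0.017,0.18,0],[0.017,0.18,0]],"rot":[[0,0,0],[0,0,0],[0,0,0],[0,0,0],[0,0,0],[0,0,0],[0,0,0],[0,0,0],[0,0,0],[0,0,0]],"jaw":[87,87,87,87,87,87,87,87,87,87]}'
python3 -c "
from h import *
ebony();cv2.imwrite('pics/w6.png',ebony())"
```

```text
time: 10.0
ee_pos: [0.5811, 0.0118, 0.0896]
eef_rot: [0.739, 0.674, -0.001, -0.004]
ft_force: [0.1, 0.0, -0.1]
width: 0.0869
tcp [4.2, -62.6] px [105.54946 190.49506] [387.43073 162.30692] ends [-79.9 -30.2] [ 72.7 -14. ] ctr [ -3.6 -22.1] skew 6.1
tcp [4.2, -62.8] px [105.444725 189.73033 ] [387.52637 161.20518] ends [-79.9 -30. ] [ 72.7 -13.7] ctr [ -3.6  -21.85] skew 6.1
```

View pics/w6.png

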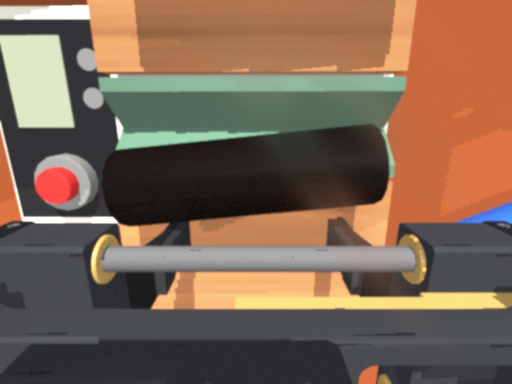

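The blank is at the tipping point, with its centre over the lip edge. I continue slowly.

```bash
python3 -m inch '{"translation":[[0.001,0.015,0],[0.003,0.03,0],[0.004,0.045,0],[0.006,0.06,0],[0.007,0.075,0],[0.009,0.09,0],[0.01,0.105,0],[0.011,0.12,0],[0.011,0.12,0],[0.011,0.12,0],[0.011,0.12,0],[0.011,0.12,0]],"rot":[[0,0,0],[0,0,0],[0,0,0],[0,0,0],[0,0,0],[0,0,0],[0,0,0],[0,0,0],[0,0,0],[0,0,0],[0,0,0],[0,0,0]],"jaw":[87,87,87,87,87,87,87,87,87,87,87,87]}'
python3 -c "
from h import *
ebony();cv2.imwrite('pics/w7.png',ebony())"
```

```text
time: 11.3
ee_pos: [0.5822, 0.0233, 0.0895]
eef_rot: [0.739, 0.674, -0.001, -0.004]
ft_force: [-0.3, 0.5, -0.3]
width: 0.0868
tcp [4.2, -51.0] px [108.  149.5] [376.  149.5] ends [-75.3   3.9] [65.9  4.3] ctr [-4.7  4.1] skew 0.2
tcp [4.2, -51.0] px [108.  149.5] [376.  149.5] ends [-75.3   3.9] [65.9  4.3] ctr [-4.7  4.1] skew 0.2
```

View pics/w7.png

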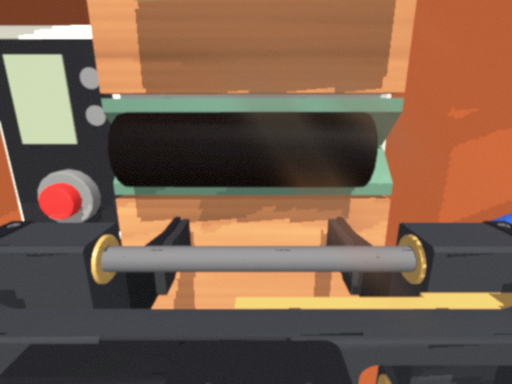

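It has dropped in squarely: blank from (108,150) to (376,150), parallel to the lips. I back off, rise, and check from above.

```bash
python3 -m inch '{"translation":[[-0.01,-0.15,0],[-0.03,-0.4,0],[-0.04,-0.5,0.2],[-0.04,-0.5,0.6],[-0.04,-0.5,1],[-0.04,-0.5,1],[-0.04,-0.5,1],[-0.04,-0.5,1]],"rot":[[0,0,0],[0,0,0],[0,0,0],[0,0,0],[0,0,0],[0,0,0],[0,0,0],[0,0,0]],"jaw":[87,87,87,87,87,87,87,87]}'
python3 - <<'E'
from h import *
s=r.read_state(); im=eyes.camera("wrist"); cv2.imwrite("pics/w8.png",im)
t=eyes.camera("top"); cv2.imwrite("pics/t8.png",t)
m=(im.max(2)<75).astype(np.uint8); m[215:]=0; m[:,:140]=0; m=cv2.morphologyEx(m,cv2.MORPH_OPEN,np.ones((9,9)))
c=max(cv2.findContours(m,0,2)[0],key=cv2.contourArea); q=cv2.boxPoints(cv2.minAreaRect(c)); q=q[np.argsort(q[:,0])]
a,b=[np.array(st(wray(s,p,.08))) for p in(q[:2].mean(0),q[2:].mean(0))]; print(q.round(1).tolist(),a,b,(a+b)/2)
mp=blob(masks(t)["maple"],(186,145,212,200)); print("maple px now",cv2.minAreaRect(mp),s["ft_force"])
mp=blob(masks(cv2.imread("pics/top0.png"))["maple"],(186,145,212,200)); print("maple px start",cv2.minAreaRect(mp))
cv2.imwrite("pics/c8.png",np.hstack([im,cv2.resize(t[135:245,170:250],None,fx=3.49,fy=3.49)]) if False else im)
E
```

```text
time: 12.2
ee_pos: [0.5776, -0.0276, 0.1885]
eef_rot: [0.739, 0.674, -0.002, -0.004]
ft_force: [-1.1, -0.8, 0.3]
width: 0.0871
[[163.0, 52.0], [163.0, 104.0], [335.0, 52.0], [335.0, 104.0]] [-80.6   1.5] [70.4  1.5] [-5.1  1.5]
maple px now ((199.35842895507812, 172.1239013671875), (13.104243278503418, 42.23957061767578), 3.814074993133545) [-1.06335802 -0.8270537   0.25520354]
maple px start ((199.2823028564453, 172.18504333496094), (13.630942344665527, 42.34750747680664), 4.635463714599609)
```

View pics/w8.png

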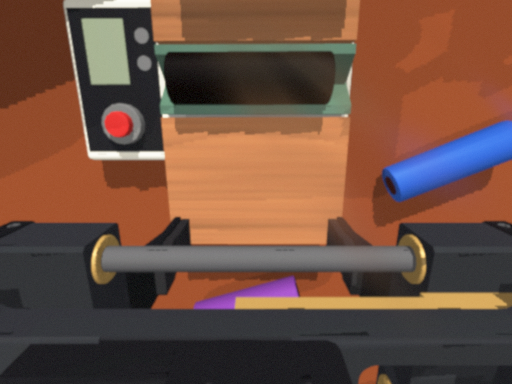

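The wrist view shows the ebony lying parallel in the groove, from (164,78) to (335,78). It sits inside the lip ends (about 160 to 352), its centre is about 5 mm off middle, the button is up at (118,124), and nothing touches the gripper. I hand the job in.

```bash
python3 -c "
from bench import r
print(r.read_state()['time']); print(r.close_job())"
```

```text
12.3
the job is handed in; nothing more can be done
None
```

I zeroed the scale with the cradle empty, then rolled the ebony blank along its deck into the V groove. I handed the job in at 12.3 s; no verdict was reported.

- **Button:** I pressed it with the closed fingertips until it bottomed at about 6 mm of travel, and the last image shows it back up. I overpushed: the wrist force reached about 57 N down and about 60 N in all, under the 120 N wrist limit. The 40 N limit is for the arm or gripper's body; I pressed with the fingertips, so I don't expect it to apply.
- **Rolling:** I pushed from behind with the open jaws held along the groove. The push did not take out the roughly 6° skew on the deck, but the blank squared itself when it dropped in.
- **Ebony blank at the end:** In the last wrist image the skew is about 0° and the centre is about 5 mm off the cradle's middle lengthwise, with no overhang. The centre measured 1.5 mm off the middle line from the raised pose. An earlier close look gave 4 mm, but that assumed a height too great for a blank lying in the groove.
- **Everything else:** The maple blank's outline in the top view moved by less than 0.2 pixel, well under 1 mm. The gripper was clear of everything when I handed in. I did not measure the jars, block, cup and brush again, but the arm never went near them at low height.

The estimates of the station's position along its x axis differed by up to 8 mm between views. That still leaves the blank within the 21 mm tolerance.

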